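Find the rattling tin in the craft drawer and hold it out

ROBOT

A 6-joint arm with a two-finger parallel gripper is mounted at the origin on the work surface. World frame = base frame: x ahead of the robot, y to its left, z up, the work surface at z = 0. Lengths are in m, angles in rad, forces in N, time in s.
With the tool pointing down it reaches from about 0.4 to 0.925 m from the base axis. Payload 12.5 kg.
Tool frame: the origin (TCP) lies midway between the tips of the shut fingers; the grasp point (between the pads) lies 19 mm behind it; z points along the fingers, y is the line along which they close (so a half turn about z gives the same grasp; the last joint's range is limited). The gripper opens to 95 mm and grips with 3 to 60 N. Pads are 20 mm wide; open, the fingers measure 119 mm over their backs; the gripper's body (75 mm by 180 mm) begins 59 mm behind the grasp point.
Start: joints at [1.087, 0.491, 1.559, -0, 1.092, -0.106], TCP at [0.231, 0.581, 0.215] pointing down, gripper open.
Joint ranges: [-3.1, 3.1], [-0.84, 2.19], [0.05, 2.79], [-1.13, 4.28], [0.06, 2.93], [-2.69, 2.69]. Speed limits (rad/s): [2.22, 2.22, 2.79, 3.14, 3.14, 3.14].

INTERFACE

Orientations are given as a rotation vector (axis times angle).
In Python, from station import manip, camera gives the robot as it stands.
- The arm moves only by the tool servo_tool, never from a script. Its arguments are lists of equal length, an entry for each row: "delta_pos": the shift along the tool's x, y, z in mm, a list of three; "turn": the turn about the tool's z in rad; "jaw": the finger opening in mm, from 0 to 95.1. A call has 1 to 8 rows; each row shifts and turns the commanded pose from where the row before left it, along the tool's axes as they then stand; what a row does not reach is not made up. A row lasts 1/12 s, in which the tool goes at most 41.7 mm and 7.16 degrees, less where a joint would pass 70% of its speed; a pose out of reach is approached as far as the arm can. A call with a gripper value outside its range is refused whole. The fingers move at their own pace and stop on an object; "force" is the grip in N (left out, the last holds). Time passes only in rows, so rows that do not move let the fingers close. It gives the time, the measured TCP pose, the force, the opening and the grip force at its end, in the units of the state.
- manip.get_obs(): the state, without advancing time (a new reading comes with each control period).
- camera(name): name is "scene" or "top" or "wrist"; returns a dict with "color" (400x640x3 uint8, blue, green, red), "z_map" (400x640 float32, m along the optical axis (not along the pixel's ray), 0 where there is no reading), "camera_matrix" (3x3 intrinsics, pixels), "camera_from_world" (4x4, takes a point from world to camera coordinates). Camera axes: x right, y up, looking along -z (the intrinsics and any distortion apply to the point x, -y, -z); pixel columns grow to the right and rows downward; lengths in m; the calibration is good to about 2 mm. A picture is of the moment at which its call begins.
- manip.sign_off(): hands the job in; it is judged then, once.
The state is a dict: "t": time; "joint_positions": joint angles; "dq": joint speeds; "joint_efforts": joint torques, N m; "position": TCP position; "tcp_rot": TCP orientation; "ft_force": force on the tool from outside, world axes, zero at the start; "ft_torque": the same for the moment, N m; "width": opening from 0.0 (shut) to 1.0 (fully open); "grasp_force": force on a finger pad.
Only numpy, scipy, OpenCV 4.12 (cv2) and the standard library are available. Lean on these libraries where they do the work, as an engineer would, in place of code of your own. Each camera call takes 0.05 s, during which the arm holds its last target. There are 200 camera calls.

TASK

Pull the drawer of the grey drawer unit fully out to its stop. One of the three identical sealed tins in it rattles when it is shaken: find it, put the silent ones back upright in the drawer (leave the drawer out), and finish while holding the rattling tin upright and still in the gripper, a hand's breadth above the round green mat. Do not disturb the other things on the table.

Things in the scene. Friction and masses are not known exactly. Their poses are not given: they have to be found in the camera images.
- cabinet: grey plastic drawer unit with one white-fronted drawer and a red tray (25 mm tall) fixed on the back half of its top, fixed on the table: 220 mm deep (x), 370 mm wide (y), 118 mm tall; origin at the centre of its underside; its front faces its own -x (towards the robot). The drawer's floor is 22 mm above the table; its front panel is as tall as the unit's opening, its side walls 80 mm tall
- cabinet_drawer0 (a joint): how far the drawer is out along the unit's -x, in m: 0 shut, 0.15 at its stop; starts shut or up to 20 mm out; runs with about 1 N of friction and stays where it is left
- cabinet_drawer0_handle (a point): middle of the drawer's dark horizontal bar handle: bar along the unit's y, 120 mm long, 11 mm thick, with 29 mm free behind it, its axis 35 mm in front of the drawer's front panel and 38 mm below the unit's top (80 mm above the table); axes as the unit's
- tin_left: the left (unit's +y) of three identical sealed tins in the drawer, blue with a white lid: 90 mm long (own x, along the drawer), 62 mm wide (own y), 72 mm tall, 0.37 to 0.46 kg; origin at the centre of the underside, z up. The tins stand 100 mm apart across the drawer, square to it, their middles about 115 to 150 mm behind the handle bar
- tin_middle: the middle of three identical sealed tins in the drawer, blue with a white lid: 90 mm long (own x, along the drawer), 62 mm wide (own y), 72 mm tall, 0.37 to 0.46 kg; origin at the centre of the underside, z up. Which tin rattles changes: in it a loose 40 mm steel ball of 0.26 kg has play of 41 mm lengthwise, 13 mm sideways, 23 mm in height
- tin_right: the right (unit's -y) of three identical sealed tins in the drawer, blue with a white lid: 90 mm long (own x, along the drawer), 62 mm wide (own y), 72 mm tall, 0.37 to 0.46 kg; origin at the centre of the underside, z up. The silent two are packed tight, as heavy. Tipped 0.2 rad endwise, then levelled, the ball stays at the end it rolled to: the tool moment differs by 0.05 to 0.1 N m between ends
- mat: round green mat fixed on the table, 150 mm across, 4 mm thick; origin at the centre of its underside
- jar_grey: paint jar with white lid, grey label, 84 mm across, 100 mm tall, a bystander; origin at the centre of its underside
- jar_plum: paint jar with white lid, red label, 84 mm across, 100 mm tall, a bystander; origin at the centre of its underside
- squeeze: white squeeze bottle, 56 mm across, 160 mm tall, a bystander; origin at the centre of its underside
- tube: aluminium paint tube lying along its x axis, 115 mm long, 24 mm thick, orange cap, a bystander; origin at the centre of its underside
- cup: white ceramic cup, 72 mm across, 85 mm tall, a bystander; origin at the centre of its underside
Things that resemble listed ones, but are neither listed nor needed, are in the scene too. Several things have the shape of the mat; the one meant has the colours described above.

How it is judged:
By the outcome, as a careful person would: the job done as asked, in the order asked, and still so for the second after the job is handed in, while the arm keeps its last pose, push and grip.
It also fails if it takes over 72 s, if anything falls off the work surface, if the arm or the gripper's body presses on something with over 40 N, if the wrist force passes 120 N, or if a joint passes its speed limit or range.

## Working session

There is one attempt and no reset: what is moved stays moved. The work goes in short steps, Python scripts to look and compute and a tool call to move; the robot and the scene stay as the last step left them, time stands still between calls to the robot, and variables do not carry over. Pictures are saved under pics/ and viewed, at most 10 in all, crops included, and the job is handed in when it is done.

Besides the shell and the picture viewer there is one more tool, called in YAML: its name, and indented under it one key for each argument. servo_tool: Moves the arm, as the interface text tells. Its arguments: {"type":"object","properties":{"delta_pos":{"type":"array","items":{"type":"array","items":{"type":"number"}}},"turn":{"type":"array","items":{"type":"number"}},"jaw":{"type":"array","items":{"type":"number"}},"force":{"type":"number"}},"required":["delta_pos","turn","jaw"]}

```bash
mkdir -p pics; ls
cat > h.py <<'E'
import numpy as np, cv2
from station import manip, camera
from scipy.spatial.transform import Rotation as R
def pts(c):
    z=c["z_map"];K=c["camera_matrix"];T=np.linalg.inv(c["camera_from_world"])
    v,u=np.mgrid[:400,:640]
    P=np.stack([(u-K[0,2])/K[0,0]*z,-(v-K[1,2])/K[1,1]*z,-z],-1)
    return P@T[:3,:3].T+T[:3,3]
E
python3 - <<'E'
from h import *
o=manip.get_obs();print({k:np.round(v,3) for k,v in o.items()})
a=camera("top");b=camera("scene")
np.savez("a.npz",**{k+"t":v for k,v in a.items()},**{k+"s":v for k,v in b.items()})
cv2.imwrite("pics/top.png",a["color"]);cv2.imwrite("pics/scene.png",b["color"])
P=pts(a)
for u,v in [(320,200),(100,200),(500,200)]: print(P[v,u])
E
```

```text
pics
{'t': np.float64(0.0), 'joint_positions': array([ 1.087,  0.492,  1.559, -0.   ,  1.092, -0.106]), 'dq': array([ 0.   , -0.001,  0.   , -0.001,  0.001, -0.   ]), 'joint_efforts': array([ 3.0000e-03, -6.1267e+01, -2.5819e+01,  6.9000e-02,  4.8000e-02,
       -0.0000e+00]), 'position': array([0.23 , 0.581, 0.214]), 'tcp_rot': array([-5.900e-01, -3.085e+00,  2.000e-03]), 'ft_force': array([ 0.741,  0.09 , -0.54 ]), 'ft_torque': array([-0.003, -0.008,  0.029]), 'grasp_force': np.float64(0.0), 'width': np.float64(1.002)}
[0.58790426 0.01961863 0.00067518]
[ 0.58449131  0.73562961 -0.0016528 ]
[ 0.59206711 -0.56715014 -0.00714967]
```

View pics/top.png

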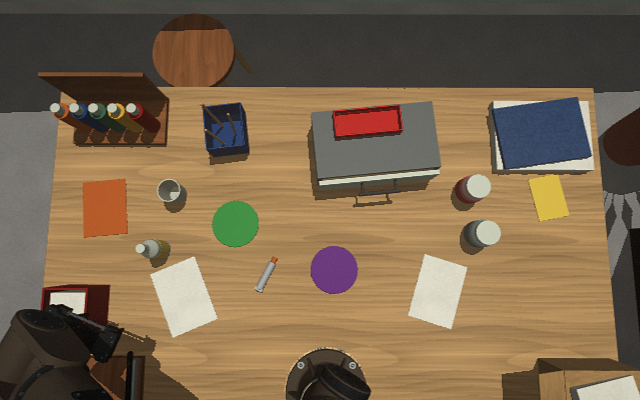

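View pics/scene.png

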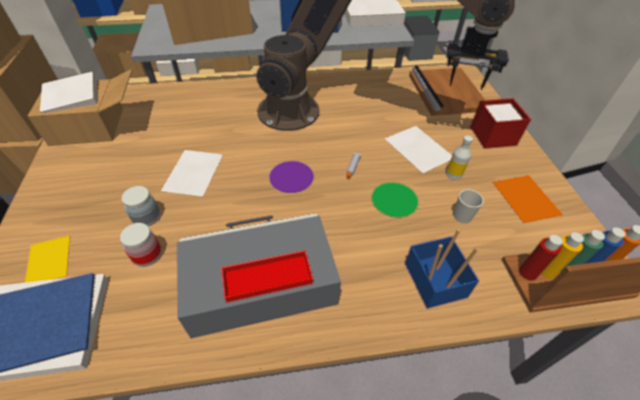

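Top view: cabinet top around (375,145) slightly rotated, handle at (373,202), green mat at (235,223), tube at (266,275), jars at (473,189) and (482,234), cup (171,192), squeeze bottle (153,250).

```bash
cat > m.py <<'E'
from h import *
d=np.load("a.npz");a={k[:-1]:d[k] for k in d if k[-1]=="t"};P=pts(a)
K=a["camera_matrix"];T=np.linalg.inv(a["camera_from_world"]);print("cam",T[:3,3])
def ray(u,v,z):
    r=T[:3,:3]@np.array([(u-K[0,2])/K[0,0],-(v-K[1,2])/K[1,1],-1]);s=(z-T[2,3])/r[2];return T[:3,3]+s*r
hsv=cv2.cvtColor(a["color"],cv2.COLOR_BGR2HSV)
def big(m):
    cs,_=cv2.findContours(m.astype(np.uint8),cv2.RETR_EXTERNAL,cv2.CHAIN_APPROX_NONE);return max(cs,key=cv2.contourArea)
g=big((abs(hsv[...,0].astype(int)-65)<12)&(hsv[...,1]>120)&(hsv[...,2]>60))
(c,_,_)=cv2.fitEllipse(g);print("mat",ray(*c,.004))
u,v=np.meshgrid(np.arange(640),np.arange(400))
roi=(u>295)&(u<455)&(v>85)&(v<200)
m=roi&(P[...,2]>.105)&(P[...,2]<.16)
cv2.imwrite("pics/m.png",m*255)
c=big(m)[:,0];
q=np.array([ray(x,y,.118)[:2] for x,y in c]);r=cv2.minAreaRect(q.astype(np.float32));print("cab",r,cv2.boxPoints(r))
red=roi&((hsv[...,0]<8)|(hsv[...,0]>172))&(hsv[...,1]>180)
q=np.array([ray(x,y,.143)[:2] for x,y in big(red)[:,0]]);print("tray",cv2.minAreaRect(q.astype(np.float32)))
# handle: depth points z .06-.1 in front of cabinet
h=(u>340)&(u<405)&(v>180)&(v<212)&(P[...,2]>.06)&(P[...,2]<.1)
print(h.sum());print(np.c_[u[h],v[h],np.round(P[h],3)][::6])
for n,(x,y,z) in dict(jplum=(478,187,.1),jgrey=(486,232,.1),sq=(143,249,.16),cup=(170,189,.085),tube1=(274,260,.01),tube0=(259,291,.01)).items(): print(n,ray(x,y,z).round(3))
E
python3 m.py
```

```text
cam [0.41337232 0.03091154 1.24382808]
mat [0.5098219 0.2922955 0.004    ]
cab ((0.7566195726394653, -0.1448100507259369), (0.20706720650196075, 0.36960992217063904), 5.884777069091797) [[ 0.63468385  0.0284059 ]
 [ 0.6725793  -0.33925623]
 [ 0.8785553  -0.318026  ]
 [ 0.84065986  0.04963613]]
tray ((0.8042465448379517, -0.11757386475801468), (0.0850616842508316, 0.19913943111896515), 6.158107757568359)
289
[[ 3.63e+02  1.81e+02  6.33e-01 -1.09e-01  9.70e-02]
 [ 3.71e+02  1.81e+02  6.34e-01 -1.33e-01  9.20e-02]
 [ 3.77e+02  1.81e+02  6.37e-01 -1.54e-01  7.90e-02]
 [ 3.83e+02  1.81e+02  6.38e-01 -1.74e-01  7.00e-02]
 [ 3.95e+02  1.81e+02  6.36e-01 -2.08e-01  8.00e-02]
 [ 3.59e+02  1.82e+02  6.31e-01 -9.70e-02  9.20e-02]
 [ 3.65e+02  1.82e+02  6.33e-01 -1.17e-01  8.10e-02]
 [ 3.71e+02  1.82e+02  6.35e-01 -1.36e-01  7.20e-02]
 [ 3.77e+02  1.82e+02  6.36e-01 -1.56e-01  6.60e-02]
 [ 3.47e+02  1.83e+02  6.27e-01 -6.10e-02  9.40e-02]
 [ 3.53e+02  1.83e+02  6.29e-01 -8.00e-02  8.40e-02]
 [ 3.59e+02  1.83e+02  6.30e-01 -9.90e-02  8.00e-02]
 [ 3.65e+02  1.83e+02  6.33e-01 -1.19e-01  6.60e-02]

[... 1483 characters left out ...]

 [ 3.80e+02  1.93e+02  6.00e-01 -1.62e-01  7.80e-02]
 [ 3.86e+02  1.93e+02  5.99e-01 -1.80e-01  8.40e-02]
 [ 3.60e+02  1.94e+02  5.96e-01 -1.01e-01  7.90e-02]
 [ 3.66e+02  1.94e+02  5.95e-01 -1.19e-01  8.60e-02]
 [ 3.72e+02  1.94e+02  5.96e-01 -1.38e-01  8.10e-02]
 [ 3.78e+02  1.94e+02  5.97e-01 -1.57e-01  7.60e-02]
 [ 3.63e+02  1.95e+02  5.93e-01 -1.10e-01  8.20e-02]
 [ 3.69e+02  1.95e+02  5.94e-01 -1.29e-01  7.60e-02]]
jplum [ 0.616 -0.452  0.1  ]
jgrey [ 0.481 -0.469  0.1  ]
sq [0.425 0.513 0.16 ]
cup [0.607 0.476 0.085]
tube1 [0.395 0.164 0.01 ]
tube0 [0.299 0.209 0.01 ][ WARN:0@0.468] global loadsave.cpp:1063 imwrite_ Unsupported depth image for selected encoder is fallbacked to CV_8U.
```

```bash
cat >> h.py <<'E'
YAW=.103; UX=np.array([np.cos(YAW),np.sin(YAW)]); UY=np.array([-UX[1],UX[0]])
def go(x,y,z,ydir=None):
    o=manip.get_obs();M=R.from_rotvec(o["tcp_rot"]).as_matrix();p=np.array(o["position"])
    print("t %.2f pos %s j %s F %s T %s w %.3f g %.1f"%(o["t"],p.round(4),np.round(o["joint_positions"],2),np.round(o["ft_force"],1),np.round(o["ft_torque"],3),o["width"]*95.1,o["grasp_force"]))
    print("tool x",M[:,0].round(3),"y",M[:,1].round(3),"z",M[:,2].round(3))
    if ydir is not None:
        d=M.T@np.r_[ydir,0];a=np.arctan2(-d[0],d[1]);print("turn opts",a,(a+2*np.pi)%(2*np.pi)-np.pi)
        b=(a+np.pi/2)%np.pi-np.pi/2
        M=M@R.from_rotvec([0,0,b]).as_matrix()
        print("small turn",b)
    print("delta mm after small turn",(M.T@(np.array([x,y,z])-p)*1000).round(1))
E
python3 - <<'E'
from h import *
go(.601,-.162,.214,UX)
E
```

```text
t 0.10 pos [0.2304 0.5808 0.2141] j [ 1.09  0.49  1.56 -0.    1.09 -0.11] F [ 0.  -0.9 -0.3] T [ 0.034  0.001 -0.029] w 95.032 g 0.0
tool x [-0.929  0.369  0.   ] y [ 0.369  0.929 -0.001] z [-0.    -0.001 -1.   ]
turn opts 1.0900165644498856 -2.0515760891399077
small turn 1.0900165644498854
delta mm after small turn [-7.769e+02  2.922e+02  6.000e-01]
```

servo_tool:
  delta_pos:
    - [0,0,0]
    - [0,0,0]
    - [0,0,0]
    - [0,0,0]
    - [0,0,0]
    - [0,0,0]
    - [0,0,0]
    - [0,0,0]
  turn: [0.12,0.12,0.12,0.12,0.12,0.12,0.12,0.12]
  jaw: [28,28,28,28,28,28,28,28]

```text
t: 0.77
position: [0.2305, 0.5808, 0.2143]
tcp_rot: [1.955, 2.459, -0.001]
ft_force: [-1.1, 0.4, 0.9]
width: 0.498
grasp_force: 0.0
```

servo_tool:
  delta_pos:
    - [0,0,0]
    - [0,0,0]
    - [-38,14,0]
    - [-38,14,0]
    - [-38,14,0]
    - [-38,14,0]
    - [-38,14,0]
    - [-38,14,0]
  turn: [0.12,0.01,0,0,0,0,0,0]
  jaw: [28,28,28,28,28,28,28,28]

```text
t: 1.43
position: [0.3378, 0.361, 0.2146]
tcp_rot: [2.099, 2.338, 0.0]
ft_force: [0.3, -0.4, 0.7]
width: 0.297
grasp_force: 0.0
```

servo_tool:
  delta_pos:
    - [-38,14,0]
    - [-38,14,0]
    - [-38,14,0]
    - [-38,14,0]
    - [-38,14,0]
    - [-38,14,0]
    - [-38,14,0]
    - [-38,14,0]
  turn: [0,0,0,0,0,0,0,0]
  jaw: [28,28,28,28,28,28,28,28]

```text
t: 2.1
position: [0.4806, 0.0699, 0.2147]
tcp_rot: [2.1, 2.337, 0.0]
ft_force: [-0.1, 0.9, -0.2]
width: 0.296
grasp_force: 0.0
```

servo_tool:
  delta_pos:
    - [-38,14,0]
    - [-38,14,0]
    - [-38,14,0]
    - [-38,14,0]
    - [-38,14,0]
    - [-38,14,0]
    - [0,0,0]
  turn: [0,0,0,0,0,0,0]
  jaw: [28,28,28,28,28,28,28]

```text
t: 2.68
position: [0.5893, -0.152, 0.2139]
tcp_rot: [2.103, 2.332, -0.0]
ft_force: [-0.4, 0.3, -0.2]
width: 0.292
grasp_force: 0.0
```

Run:
```python
from h import *
go(.601,-.162,.067,UX)
w=camera("wrist");P=pts(w);cv2.imwrite("pics/w1.png",w["color"])
m=(P[...,2]>.07)&(P[...,2]<.092)&(P[...,0]<.622)&(P[...,0]>.57)&(abs(P[...,1]+.16)<.055)&(w["z_map"]>0)
p=P[m];print(len(p),p.min(0),p.max(0))
for y in (-.2,-.18,-.16,-.14,-.12):
    s=p[abs(p[:,1]-y)<.005];print(y,len(s),np.round([s[:,0].min(),np.median(s[:,0]),s[:,0].max(),np.median(s[:,2])],4) if len(s) else "")
```

```text
t 2.68 pos [ 0.5893 -0.152   0.2139] j [-0.36  0.47  1.6  -0.    1.07 -0.46] F [-0.4  0.3 -0.2] T [-0.063  0.045 -0.044] w 27.777 g 0.0
tool x [-0.103  0.995 -0.001] y [0.995 0.103 0.001] z [ 0.001 -0.001 -1.   ]
turn opts 0.00013035732396184246 -3.141462296265831
small turn 0.00013035732396193822
delta mm after small turn [-11.   10.5 146.9]
1604 [ 0.5883036  -0.21494066  0.07907663] [ 0.62199008 -0.10503844  0.0873554 ]
-0.2 114 [0.598  0.6036 0.6185 0.0846]
-0.18 123 [0.5959 0.6012 0.6072 0.0847]
-0.16 126 [0.5937 0.5992 0.605  0.0847]
-0.14 132 [0.5915 0.5969 0.6026 0.0846]
-0.12 142 [0.5894 0.5949 0.601  0.0845]
```

servo_tool:
  delta_pos:
    - [-9,8.5,20]
    - [0,0,30]
    - [0,0,30]
    - [0,0,30]
    - [0,0,20]
    - [0,0,17]
    - [0,0,0]
    - [0,0,0]
  turn: [0,0,0,0,0,0,0,0]
  jaw: [28,28,28,28,28,28,28,5]
  force: 30

```text
t: 3.4
position: [0.5961, -0.1534, 0.0674]
tcp_rot: [-2.1, -2.334, 0.001]
ft_force: [0.7, 0.4, 0.5]
width: 0.263
grasp_force: 0.0
```

servo_tool:
  delta_pos:
    - [0,0,0]
    - [0,0,0]
    - [0,0,0]
    - [0,-3,0]
    - [0,-10,0]
  turn: [0,0,0,0,0]
  jaw: [5,5,5,5,5]

```text
t: 3.82
position: [0.5852, -0.1554, 0.069]
tcp_rot: [2.101, 2.331, 0.003]
ft_force: [1.5, 2.6, 9.6]
width: 0.112
grasp_force: 30.0
```

servo_tool:
  delta_pos:
    - [0,-15,0]
    - [0,-15,0]
    - [0,-15,0]
    - [0,-15,0]
    - [0,-15,0]
    - [0,-15,0]
    - [0,-10,0]
    - [0,0,0]
  turn: [0,0,0,0,0,0,0,0]
  jaw: [5,5,5,5,5,5,5,5]

```text
t: 4.48
position: [0.4826, -0.1659, 0.069]
tcp_rot: [2.104, 2.332, 0.0]
ft_force: [-1.2, 5.1, 11.2]
width: 0.108
grasp_force: 30.0
```

servo_tool:
  delta_pos:
    - [0,-6,0]
    - [0,-6,0]
    - [0,-6,0]
    - [0,0,0]
  turn: [0,0,0,0]
  jaw: [5,5,5,5]

```text
t: 4.82
position: [0.4656, -0.1676, 0.069]
tcp_rot: [2.103, 2.332, 0.001]
ft_force: [-1.8, 5.2, 12.3]
width: 0.106
grasp_force: 30.0
```

servo_tool:
  delta_pos:
    - [0,-4,0]
    - [0,-4,0]
    - [0,0,0]
  turn: [0,0,0]
  jaw: [5,5,5]

```text
t: 5.07
position: [0.458, -0.1684, 0.069]
tcp_rot: [2.103, 2.332, 0.001]
ft_force: [-2.1, 5.2, 13.9]
width: 0.107
grasp_force: 30.0
```

servo_tool:
  delta_pos:
    - [0,-4,0]
    - [0,0,0]
  turn: [0,0]
  jaw: [5,5]

```text
t: 5.23
position: [0.4558, -0.1688, 0.069]
tcp_rot: [2.102, 2.329, 0.004]
ft_force: [8.1, 10.2, 9.0]
width: 0.105
grasp_force: 30.0
```

servo_tool:
  delta_pos:
    - [0,-4,0]
    - [0,0,0]
  turn: [0,0]
  jaw: [5,5]

```text
t: 5.4
position: [0.4557, -0.1691, 0.0691]
tcp_rot: [2.099, 2.323, 0.011]
ft_force: [33.4, 24.6, -5.8]
width: 0.109
grasp_force: 30.0
```

servo_tool:
  delta_pos:
    - [0,-3,0]
    - [0,0,0]
  turn: [0,0]
  jaw: [5,5]

```text
t: 5.57
position: [0.4556, -0.1693, 0.0692]
tcp_rot: [2.096, 2.319, 0.015]
ft_force: [50.3, 35.6, -16.3]
width: 0.105
grasp_force: 30.0
```

servo_tool:
  delta_pos:
    - [0,4,0]
    - [0,4,0]
    - [0,0.8,0]
    - [0,0,0]
    - [0,0,0]
    - [0,0,0]
  turn: [0,0,0,0,0,0]
  jaw: [5,5,5,28,28,28]

```text
t: 6.07
position: [0.4559, -0.1688, 0.0679]
tcp_rot: [2.104, 2.333, 0.0]
ft_force: [-0.1, 1.0, 1.5]
width: 0.257
grasp_force: 0.0
```

servo_tool:
  delta_pos:
    - [0,0,-20]
    - [0,0,-35]
    - [0,0,-35]
    - [0,0,-35]
    - [0,0,-35]
    - [0,0,0]
  turn: [0,0,0,0,0,0]
  jaw: [28,28,28,50,78,78]

```text
t: 6.57
position: [0.4577, -0.1698, 0.2334]
tcp_rot: [2.098, 2.326, 0.004]
ft_force: [0.1, -0.5, 0.0]
width: 0.447
grasp_force: 0.0
```

```bash
cat > tins.py <<'E'
from h import *
def look(cam,n):
    w=camera(cam);P=pts(w);cv2.imwrite("pics/%s.png"%n,w["color"])
    hsv=cv2.cvtColor(w["color"],cv2.COLOR_BGR2HSV)
    m=(w["z_map"]>0)&(P[...,2]>.085)&(P[...,2]<.102)&(P[...,0]<.68)&(P[...,0]>.515)&(P[...,1]<.02)&(P[...,1]>-.34)
    m=cv2.morphologyEx(m.astype(np.uint8),cv2.MORPH_OPEN,np.ones((3,3)))
    n,l,s,c=cv2.connectedComponentsWithStats(m)
    for i in range(1,n):
        if s[i,4]>60:
            p=P[l==i];print(cam,s[i],cv2.minAreaRect(p[:,:2].astype(np.float32)),"z",np.median(p[:,2]).round(4))
if __name__=="__main__":
    go(.59,-.16,.21,UY);look("top","top2");look("wrist","w2")
E
python3 tins.py
```

```text
t 6.57 pos [ 0.4577 -0.1698  0.2334] j [-0.49  0.27  1.87  0.    1.   -0.59] F [ 0.1 -0.5  0. ] T [-0.076  0.002 -0.001] w 42.475 g 0.0
tool x [-0.103  0.995 -0.005] y [0.995 0.103 0.008] z [ 0.008 -0.004 -1.   ]
turn opts -1.5708602847788817 1.5707323688109112
small turn 1.5707323688109112
delta mm after small turn [132.4   3.7  24.4]
top [400 177  24  29 468] ((0.602798342704773, -0.2562817633152008), (0.0870986357331276, 0.06388741731643677), 4.510653972625732) z 0.0921
top [433 179   6  21  65] ((0.6109625101089478, -0.3273007273674011), (0.06333360821008682, 0.008123409003019333), 7.464410781860352) z 0.0927
top [368 181  22  31 525] ((0.5877810716629028, -0.15823176503181458), (0.09050675481557846, 0.06324551999568939), 5.121140956878662) z 0.0923
top [338 185  23  32 616] ((0.5750540494918823, -0.06730356812477112), (0.09033307433128357, 0.06279142200946808), 6.371011734008789) z 0.0923
wrist [415   0  66   3 197] ((0.5430430173873901, -4.547368735074997e-05), (0.055533990263938904, 0.0009768184972926974), 5.914920330047607) z 0.0895
wrist [482   0  95   4 290] ((0.6094775199890137, 0.006855118088424206), (0.08028127253055573, 0.001076958840712905), 5.87173318862915) z 0.0902
wrist [ 411   50  114   76 8011] ((0.5721981525421143, -0.06556230783462524), (0.09092952311038971, 0.0620601512491703), 5.8893818855285645) z 0.0938
wrist [ 408  157  104   66 6370] ((0.5844665169715881, -0.15606920421123505), (0.09107573330402374, 0.062302254140377045), 5.848742961883545) z 0.0939
wrist [370 317  18  34 297] ((0.5315256118774414, -0.3160237669944763), (0.01830139011144638, 0.041870877146720886), 8.865341186523438) z 0.0958
```

View pics/w2.png

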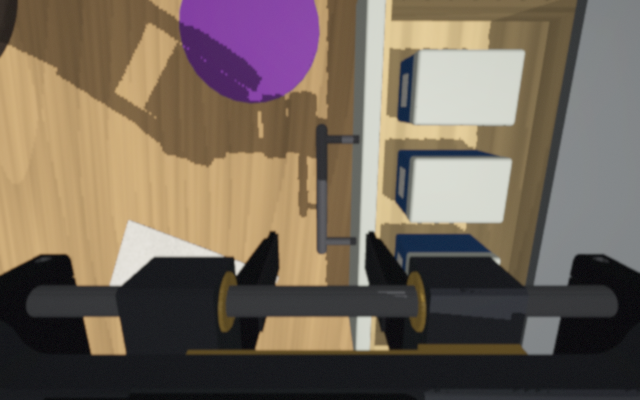

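The wrist view shows the drawer open with tin lids at (467,88) and (455,187), the third partly hidden near (450,245), and the handle at (322,190).

servo_tool:
  delta_pos:
    - [0,0,0]
    - [0,0,0]
    - [0,0,0]
    - [0,0,0]
    - [0,0,0]
    - [0,0,0]
    - [0,0,0]
    - [0,0,0]
  turn: [0.12,0.12,0.12,0.12,0.12,0.12,0.12,0.12]
  jaw: [80,80,80,80,80,80,80,80]

```text
t: 7.33
position: [0.4554, -0.1686, 0.2258]
tcp_rot: [-2.945, -1.088, 0.003]
ft_force: [0.4, 0.5, 0.1]
width: 0.841
grasp_force: 0.0
```

servo_tool:
  delta_pos:
    - [0,0,0]
    - [0,0,0]
    - [0,0,0]
    - [0,0,0]
    - [0,0,0]
    - [25,-18,0]
    - [25,-18,0]
    - [25,-18,0]
  turn: [0.12,0.12,0.12,0.12,0.12,0.01,0,0]
  jaw: [80,80,80,80,80,80,80,80]

```text
t: 8.0
position: [0.5249, -0.1064, 0.2259]
tcp_rot: [-3.136, -0.161, 0.004]
ft_force: [0.9, -0.6, -0.4]
width: 0.84
grasp_force: 0.0
```

servo_tool:
  delta_pos:
    - [25,-18,0]
    - [25,-18,0]
    - [0,0,20]
    - [0,0,20]
    - [0,0,0]
    - [0,0,0]
  turn: [0,0,0,0,0,0]
  jaw: [80,80,80,80,80,80]

```text
t: 8.5
position: [0.57, -0.066, 0.1858]
tcp_rot: [-3.136, -0.163, 0.006]
ft_force: [-0.0, 0.7, -0.3]
width: 0.843
grasp_force: 0.0
```

Run:
```python
from tins import *
go(.573,-.066,.047,UY);look("wrist","w3")
```

```text
t 8.50 pos [ 0.57   -0.066   0.1858] j [-0.23  0.45  1.72  0.    0.98  1.24] F [-0.   0.7 -0.3] T [-0.045  0.172  0.06 ] w 80.196 g 0.0
tool x [ 0.995  0.104 -0.004] y [ 0.104 -0.995 -0.001] z [-0.004  0.001 -1.   ]
turn opts -3.140842396847852 0.0007502567419410688
small turn 0.0007502567419410688
delta mm after small turn [  3.5   0.5 138.8]
wrist [ 223  107   19  131 1408] ((0.5850231647491455, 0.007745862007141113), (0.10295384377241135, 0.0067946938797831535), 5.644981861114502) z 0.0957
wrist [ 509  134  103  110 9137] ((0.5986108183860779, -0.25376197695732117), (0.09006708115339279, 0.0642087385058403), 5.815728664398193) z 0.094
wrist [ 393  138   89  110 8414] ((0.5848703384399414, -0.15545783936977386), (0.0905381441116333, 0.06259885430335999), 5.916566848754883) z 0.094
wrist [ 282  142   81  109 8415] ((0.5726598501205444, -0.06500676274299622), (0.0904064029455185, 0.06287769973278046), 5.71269416809082) z 0.094
wrist [621 194  19  76 831] ((0.5703943371772766, -0.3262622058391571), (0.06336791068315506, 0.008318720385432243), 11.97147274017334) z 0.091
```

servo_tool:
  delta_pos:
    - [3,-0.5,20]
    - [0,0,25]
    - [0,0,25]
    - [0,0,25]
    - [0,0,25]
    - [0,0,18]
    - [0,0,0]
    - [0,0,0]
  turn: [0,0,0,0,0,0,0,0]
  jaw: [80,80,80,80,80,80,80,55]
  force: 35

```text
t: 9.22
position: [0.574, -0.0657, 0.0501]
tcp_rot: [-3.137, -0.162, 0.0]
ft_force: [0.3, 0.4, 1.0]
width: 0.814
grasp_force: 0.0
```

servo_tool:
  delta_pos:
    - [0,0,0]
    - [0,0,0]
    - [0,0,0]
    - [0,0,0]
    - [0,0,-5]
    - [0,0,-20]
    - [0,0,-30]
    - [0,0,-30]
  turn: [0,0,0,0,0,0,0,0]
  jaw: [55,55,55,55,55,55,55,55]

```text
t: 9.88
position: [0.5731, -0.0651, 0.1353]
tcp_rot: [-3.137, -0.163, 0.004]
ft_force: [1.2, -0.5, -4.2]
width: 0.653
grasp_force: 35.0
```

servo_tool:
  delta_pos:
    - [0,0,-30]
    - [0,0,-25]
    - [0,0,-10]
    - [0,0,0]
    - [0,0,0]
    - [0,0,0]
  turn: [0,0,0,0,0,0]
  jaw: [55,55,55,55,55,55]

```text
t: 10.38
position: [0.573, -0.0651, 0.1978]
tcp_rot: [-3.136, -0.163, 0.004]
ft_force: [0.1, -0.7, -5.1]
width: 0.651
grasp_force: 35.0
```

```bash
cat > tq.py <<'E'
from h import *
o=manip.get_obs();M=R.from_rotvec(o["tcp_rot"]).as_matrix()
print("t %.2f"%o["t"],np.round(o["position"],4),"F",np.round(o["ft_force"],2),"Ttool",np.round(M.T@o["ft_torque"],3),"w %.1f"%(o["width"]*95.1),"z",M[:,2].round(3))
E
python3 tq.py
```

```text
t 10.38 [ 0.573  -0.0651  0.1978] F [ 0.07 -0.67 -5.05] Ttool [-0.045 -0.139 -0.016] w 61.9 z [-0.003  0.001 -1.   ]
```

servo_tool:
  delta_pos:
    - [40,0,0]
    - [35,0,0]
    - [30,0,0]
    - [25,0,0]
    - [20,0,0]
    - [15,0,0]
    - [10,0,0]
    - [5,0,0]
  turn: [0,0,0,0,0,0,0,0]
  jaw: [55,55,55,55,55,55,55,55]

```text
t: 11.05
position: [0.7533, -0.0464, 0.1963]
tcp_rot: [-3.136, -0.163, 0.006]
ft_force: [-0.1, 0.9, -4.9]
width: 0.65
grasp_force: 35.0
```

```bash
cat > samp.py <<'E'
from h import *
camera("top");camera("top");L=[]
for i in range(9):
    camera("top");o=manip.get_obs();M=R.from_rotvec(o["tcp_rot"]).as_matrix();L.append(np.r_[M.T@o["ft_torque"],o["ft_force"]])
L=np.array(L);print("t %.2f"%o["t"],np.round(o["position"],4),"mean",L.mean(0).round(3),"sd",L.std(0).round(3),"z",M[:,2].round(3))
E
python3 samp.py
```

```text
t 11.60 [ 0.7527 -0.0468  0.1999] mean [-0.026 -0.238  0.008 -0.048 -0.104 -4.487] sd [0.037 0.023 0.009 0.438 0.45  0.287] z [ 0.  0. -1.]
```

servo_tool:
  delta_pos:
    - [-40,0,0]
    - [-35,0,0]
    - [-30,0,0]
    - [-25,0,0]
    - [-20,0,0]
    - [-15,0,0]
    - [-10,0,0]
    - [-5,0,0]
  turn: [0,0,0,0,0,0,0,0]
  jaw: [55,55,55,55,55,55,55,55]

```text
t: 12.27
position: [0.573, -0.0654, 0.2002]
tcp_rot: [3.137, 0.163, 0.001]
ft_force: [0.8, -0.6, -4.7]
width: 0.653
grasp_force: 35.0
```

```bash
python3 samp.py
```

```text
t 12.82 [ 0.574  -0.0653  0.1994] mean [-0.036 -0.131  0.01   0.439 -0.007 -4.381] sd [0.028 0.021 0.021 0.632 0.534 0.636] z [-0.  0. -1.]
```

servo_tool:
  delta_pos:
    - [-25,0,0]
    - [-35,0,0]
    - [-35,0,0]
    - [-25,0,0]
  turn: [0,0,0,0]
  jaw: [55,55,55,55]

```text
t: 13.15
position: [0.4519, -0.0775, 0.1994]
tcp_rot: [-3.137, -0.163, 0.002]
ft_force: [1.0, -0.1, -4.1]
width: 0.649
grasp_force: 35.0
```

servo_tool:
  delta_pos:
    - [38,0,0]
    - [28,0,0]
    - [20,0,0]
    - [14,0,0]
    - [10,0,0]
    - [6,0,0]
    - [4,0,0]
  turn: [0,0,0,0,0,0,0]
  jaw: [55,55,55,55,55,55,55]

```text
t: 13.73
position: [0.574, -0.0652, 0.1994]
tcp_rot: [-3.137, -0.163, 0.001]
ft_force: [-0.6, -0.6, -3.7]
width: 0.647
grasp_force: 35.0
```

```bash
python3 samp.py
```

```text
t 14.28 [ 0.5737 -0.0653  0.1997] mean [-0.014 -0.22  -0.014 -0.119  0.208 -4.221] sd [0.042 0.031 0.028 0.407 0.369 0.341] z [ 0.  0. -1.]
```

Left tin rattles: at the same spot, its lengthwise moment is -0.13 or -0.22 N m depending on which end the ball was driven to. Carrying it to the mat.

servo_tool:
  delta_pos:
    - [-1,-10,0]
    - [-2,-20,0]
    - [-2,-30,0]
    - [-3,-35,0]
    - [-3,-35,0]
    - [-3,-35,0]
    - [-3,-35,0]
    - [-3,-35,0]
  turn: [0,0,0,0,0,0,0,0]
  jaw: [55,55,55,55,55,55,55,55]

```text
t: 14.95
position: [0.5286, 0.1685, 0.1998]
tcp_rot: [-3.137, -0.163, -0.0]
ft_force: [1.2, -0.0, -4.1]
width: 0.652
grasp_force: 35.0
```

servo_tool:
  delta_pos:
    - [-3,-35,0]
    - [-2,-35,0]
    - [-1,-30,5]
    - [-1,-18,10]
    - [0,-9,20]
    - [0,0,20]
    - [0,0,15]
    - [0,0,7]
  turn: [0,0,0,0,0,0,0,0]
  jaw: [55,55,55,55,55,55,55,55]

```text
t: 15.62
position: [0.5081, 0.2923, 0.1207]
tcp_rot: [3.136, 0.164, -0.004]
ft_force: [0.3, 0.7, -4.2]
width: 0.654
grasp_force: 35.0
```

servo_tool:
  delta_pos:
    - [0,0,3]
    - [0,0,0]
    - [0,0,0]
    - [0,0,0]
    - [0,0,0]
    - [0,0,0]
    - [0,0,0]
    - [0,0,0]
  turn: [0,0,0,0,0,0,0,0]
  jaw: [55,55,55,55,55,55,55,55]

```text
t: 16.28
position: [0.5096, 0.2919, 0.1199]
tcp_rot: [-3.137, -0.163, -0.001]
ft_force: [0.3, -0.5, -4.3]
width: 0.649
grasp_force: 35.0
```

Run:
```python
from tins import *
go(.51,.292,.119);look("top","top4");s=camera("scene");cv2.imwrite("pics/s4.png",s["color"])
i=np.vstack([cv2.imread("pics/top4.png"),s["color"]]);cv2.imwrite("pics/both.png",cv2.resize(i,(480,600),interpolation=cv2.INTER_AREA))
```

```text
t 16.28 pos [0.5096 0.2919 0.1199] j [0.41 0.55 1.75 0.   0.84 1.87] F [ 0.3 -0.5 -4.3] T [-0.046  0.209  0.028] w 61.710 g 35.0
tool x [0.995 0.104 0.   ] y [ 0.104 -0.995 -0.   ] z [ 0.  0. -1.]
delta mm after small turn [ 0.4 -0.   0.9]
top [400 177  24  31 615] ((0.600997269153595, -0.2559419572353363), (0.09129447489976883, 0.0633818730711937), 6.566815376281738) z 0.0921
top [368 181  24  32 622] ((0.5873280763626099, -0.15852856636047363), (0.09071120619773865, 0.0632733479142189), 5.865138530731201) z 0.0922
```

View pics/both.png

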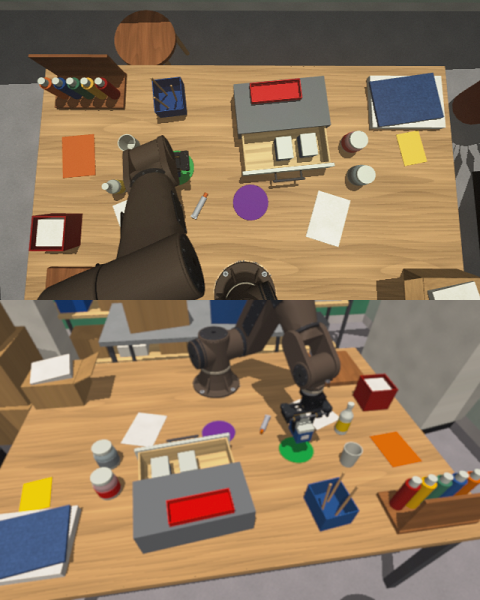

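The top half shows the drawer out with two tins left in it at (284,147) and (308,144). The lower half shows the held tin over the green mat at (297,445), and nothing else has moved.

```bash
python3 -c "
from station import manip
print(manip.sign_off())"
```

```text
the job is handed in; nothing more can be done
None
```

The job is handed in: the drawer is out at its stop, and the left tin, which rattles, is held upright and still about 9 cm above the green mat. I shook only that tin; its ball showed clearly in the wrist moment, so the other two stayed upright in the drawer untouched.

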